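# Load the drying box with pails from the drip rack

### The job

Swing the drying box's lid up and over until it stays open by itself with your hand off it, then lift every sample pail off its peg on the drip rack and stand them all, and the round desiccant canister from the bench, upright on the floor of the box. When everything is in, lower the lid until it is fully shut without letting it slam, and leave the other things on the bench where they are.

Things in the scene. Friction and masses are not known exactly. Their poses are not given: they have to be found in the camera images.
- drying_box: low white open-topped metal box, fixed to the bench; 140 (x) by 326 (y) by 112 mm high outside, walls and floor 5 mm thick, so inside 130 by 316 mm and 107 mm deep. Origin: centre of the underside; x points to the hinge side, away from the robot, y along its length, z up
- lid (a joint): angle of the box's lid in rad: clear panel in an aluminium frame, 140 by 326 by 8 mm, 0.35 kg, with a handle in front. 0 = shut, grows as the front edge swings up and back, 1.57 = upright (balance point), stops at 1.85. Nearly free hinge with no spring: it falls shut from below about 1.57 and falls back onto its stop from above
- lid_hinge (a point): middle of the lid's hinge axis, at (70, 0, 112) mm in the box's frame; the axis runs along the box's y. Lid angle a carries the lid from the box's -x direction (a = 0) towards straight up (a = 1.57)
- lid_bar (a point): middle of the lid's handle: a 10 mm round steel bar along the box's y, 124 mm long, held at both ends by 10 mm arms; 178 mm from the hinge in the lid's plane (5 mm above the hinge when shut) and so 38 mm clear of the box's front wall when shut; at lid angle a it stands 178 sin a + 5 cos a above and 178 cos a - 5 sin a in front of the hinge (mm)
- rack: drip rack fixed to the bench: white base 120 (x) by 350 (y) by 8 mm, a wooden beam 14 thick and 26 high on two end posts, its centre at x = 52, z = 150 mm, and four pegs jutting from it to -x (towards the robot) at y = -127.5, -42.5, 42.5, 127.5 mm. Origin: centre of the underside, z up
- rack_tip (a point): upturned tip of the rack peg at y = 42.5 mm, at (-46, 42.5, 161) mm in the rack's frame; all four alike: 7 mm round, centre line 150 mm up, the tip's top 14.5 mm above that line. Pails hang at about x = -20 to 5 mm (through the bail along x, bail across along y): lift one 20 mm or more, then draw it to -x clear of the tip
- pail1: steel sample pail, 110 g: open cup 44 mm across, 45 high; stiff bail of 6 mm wire in its y-z plane: two upright legs at y = +-19.5 mm (45 over the outside) from rim to 74 mm up, shoulders inward, and in the middle an eye (slot 10 wide, open below, 9 deep; top wire's centre 88 up). Origin: centre of the underside, z up. Hangs at first by the eye on a peg, underside 68 mm up. Grip the legs from outside. May be absent
- pail2: another sample pail, the same as pail1 in every way; may be absent. A knocked hanging pail swings for several seconds and may come to rest turned on its peg
- pail3: another sample pail, the same as pail1 in every way; may be absent. A knocked hanging pail swings for several seconds and may come to rest turned on its peg
- pail4: another sample pail, the same as pail1 in every way; may be absent. A knocked hanging pail swings for several seconds and may come to rest turned on its peg
- canister: squat round aluminium desiccant canister with a grey band, 52 mm across (53 over the band) and 26 mm high, and an upright black knob stem 18 mm across on its middle, from 26 to 68 mm up: grip it by that; 140 g, standing on the bench. Origin: centre of the underside, z up
- dishes: bystander: stack of two glass dishes, to be left alone; origin at its underside
- marker: bystander: marker pen, to be left alone; origin at its underside
- brown_bottle: bystander: brown bottle, to be left alone; origin at its underside
- wash_bottle: bystander: wash bottle, to be left alone; origin at its underside
- mug: bystander: mug, to be left alone; origin at its underside
- spatula: bystander: spatula, to be left alone; origin at its underside

How it is judged (in metres and radians):
On the way, in this order (a step that is already met when the one before it is completed fails the run):
1. the lid stays open past its balance point with nothing held (value of joint lid above 1.62 rad and contact force between the fingers and anything else below 0.5 N), for 0.3 s.
2. every pail present and the canister stand upright in the open box, let go (x of pail1 in the frame of drying_box between -0.065 and 0.065 m and y of pail1 in the frame of drying_box between -0.158 and 0.158 m and z of pail1 in the frame of drying_box between -0.002 and 0.015 m and angle between each of pail1, pail2, pail3, pail4, canister's own z axis and vertical below 0.2 rad and x of pail2 in the frame of drying_box between -0.065 and 0.065 m and y of pail2 in the frame of drying_box between -0.158 and 0.158 m and z of pail2 in the frame of drying_box between -0.002 and 0.015 m and x of pail3 in the frame of drying_box between -0.065 and 0.065 m and y of pail3 in the frame of drying_box between -0.158 and 0.158 m and z of pail3 in the frame of drying_box between -0.002 and 0.015 m and x of pail4 in the frame of drying_box between -0.065 and 0.065 m and y of pail4 in the frame of drying_box between -0.158 and 0.158 m and z of pail4 in the frame of drying_box between -0.002 and 0.015 m and x of canister in the frame of drying_box between -0.065 and 0.065 m and y of canister in the frame of drying_box between -0.158 and 0.158 m and z of canister in the frame of drying_box between -0.002 and 0.015 m and linear speed of each of pail1, pail2, pail3, pail4, canister below 0.03 m/s and contact force between the fingers and anything else below 0.5 N and value of joint lid above 1.5 rad), for 0.2 s.
At the end, for the whole second after the job is handed in: lid shut to within 0.06 rad (about 10 mm at the handle); every pail present and the canister inside the box, standing on its floor, tilted less than 0.2 rad, at rest (value of joint lid below 0.06 rad and x of pail1 in the frame of drying_box between -0.065 and 0.065 m and y of pail1 in the frame of drying_box between -0.158 and 0.158 m and z of pail1 in the frame of drying_box between -0.002 and 0.015 m and angle between each of pail1, pail2, pail3, pail4, canister's own z axis and vertical below 0.2 rad and x of pail2 in the frame of drying_box between -0.065 and 0.065 m and y of pail2 in the frame of drying_box between -0.158 and 0.158 m and z of pail2 in the frame of drying_box between -0.002 and 0.015 m and x of pail3 in the frame of drying_box between -0.065 and 0.065 m and y of pail3 in the frame of drying_box between -0.158 and 0.158 m and z of pail3 in the frame of drying_box between -0.002 and 0.015 m and x of pail4 in the frame of drying_box between -0.065 and 0.065 m and y of pail4 in the frame of drying_box between -0.158 and 0.158 m and z of pail4 in the frame of drying_box between -0.002 and 0.015 m and x of canister in the frame of drying_box between -0.065 and 0.065 m and y of canister in the frame of drying_box between -0.158 and 0.158 m and z of canister in the frame of drying_box between -0.002 and 0.015 m and linear speed of each of pail1, pail2, pail3, pail4, canister below 0.03 m/s); the robot touches nothing.
It fails at once if the lid was slammed (falls faster than 3 rad/s) (velocity of joint lid below -3 rad/s).
It fails at once if a bystander (dishes, marker, bottles, mug or spatula) was moved more than 5 cm (distance of any of dishes, marker, brown_bottle, wash_bottle, mug, spatula from where it was at the start of the episode above 0.05 m).
Of pail1, pail2, pail3, pail4 only 2 to 3 are there at a start; the rules pass over those that are not, and their reading is None.
At some moment in a run one of pail1, pail2, pail3, pail4, canister may be knocked a few centimetres aside while the robot is not near it.
It also fails if it takes over 210 s, if anything falls off the work surface, if the arm or the gripper's body presses on something with over 40 N, if the wrist force passes 120 N, or if a joint passes its speed limit or range.

### The arm

A 6-joint arm with a two-finger parallel gripper is mounted at the origin on the work surface. World frame = base frame: x ahead of the robot, y to its left, z up, the work surface at z = 0. Lengths are in m, angles in degrees, forces in N, time in s.
With the tool pointing down it reaches from about 0.4 to 0.825 m from the base axis. Payload 7 kg.
Tool frame: the origin (TCP) lies midway between the tips of the shut fingers; the grasp point (between the pads) lies 19 mm behind it; z points along the fingers, y is the line along which they close (so a half turn about z gives the same grasp; the last joint's range is limited). The gripper opens to 88 mm and grips with 3 to 60 N. Pads are 19 mm wide; open, the fingers measure 130 mm over their backs; the gripper's body (78 mm by 193 mm) begins 47 mm behind the grasp point.
Start: joints at [-48.638, 20.546, 0.682, 0, -70.136, -16.507], TCP at [0.284, -0.612, 0.227] pointing down, gripper open.
Joint ranges: [-176.03, 176.03], [-82.01, 121.73], [-58.28, 71.71], [-173.87, 95.51], [-174.79, -0.11], [-173.66, 173.66]. Speed limits (degrees/s): [136.94, 136.94, 172.46, 180, 180, 180].

### API

Orientations are given as [roll, pitch, yaw] about the fixed x, y, z axes, in that order (R = Rz(yaw) Ry(pitch) Rx(roll)).
In Python, from plant import telemetry, viewer, workorder gives the robot as it stands. The module is installed in compiled form; this text tells all that it offers.
- The arm moves only by the tool carry_out, never from a script. Its argument "rows" is a list of rows, each a list of 6 numbers: the shift along the tool's x, y, z in m, then the turn, a rotation vector about the tool's x, y, z in rad. In form: [[tx, ty, tz, ax, ay, az], ...]. A call has 1 to 8 rows; each row is the pose to reach, as a shift and turn from the pose commanded when the call began, along the tool's axes at that moment; what a row does not reach only later rows make up. A row lasts 1/8 s, in which the tool goes at most 62.5 mm and 10.7 degrees, less where a joint would pass 70% of its speed; a pose out of reach is approached as far as the arm can. A call with a gripper value outside its range is refused whole. "grip" is the gripper's target within -1 to 1 (fully open at 1, half-way at 0, shut at -1), set as the call begins (left out, the last holds). The fingers move at their own pace and stop on an object; the grip force is fixed at half the most. Time passes only in rows, so rows that repeat a pose let the fingers close. It gives the time, the measured TCP pose, the force, the opening and the grip force at its end, in the units of the state.
- telemetry.get_obs(): the state, without advancing time (a new reading comes with each control period).
- viewer.snapshot(name): name is "scene" or "top"; returns the picture (420x560x3 uint8, red, green, blue); there is no depth.
- viewer.camera_info(name): a dict with "intrinsics" (3x3 intrinsics, pixels), "k1" (the pictures are not rectified: a ray, as slopes to the right and down, at radius r is drawn at 1 + k1 r^2 times it, then the intrinsics apply), "extrinsics" (4x4, takes a point from camera to world coordinates). Camera axes: x right, y down, z forward; pixel columns grow to the right and rows downward; lengths in m; the calibration is good to about 2 mm. A picture is of the moment at which its call begins. camera_info takes no time and is no camera call.
- workorder.close_job(): hands the job in; it is judged then, once.
The state is a dict: "clock": time; "joint_pos": joint angles; "qvel": joint speeds; "tau": joint torques, N m; "tool_pos": TCP position; "orientation": TCP orientation; "force": force on the tool from outside, world axes, zero at the start; "moment": the same for the moment, N m; "opening": finger opening in m; "gripper_force": force on a finger pad.
Only numpy, scipy, OpenCV 4.12 (cv2) and the standard library are available. Lean on these libraries where they do the work, as an engineer would, in place of code of your own. Each camera call takes 0.05 s, during which the arm holds its last target. There are 200 camera calls.

## Working session

There is one attempt and no reset: what is moved stays moved. The work goes in short steps, Python scripts to look and compute and a tool call to move; the robot and the scene stay as the last step left them, time stands still between calls to the robot, and variables do not carry over. Pictures are saved under pics/ and viewed, at most 14 in all, crops included, and the job is handed in when it is done.

Besides the shell and the picture viewer there is one more tool, called after ">>>" by a JSON object that holds its "api" and its "payload", one argument or row to a line. carry_out: Moves the arm, as the interface text tells. Its arguments: {"type":"object","properties":{"rows":{"type":"array"},"grip":{"type":"number"}},"required":["rows"]}

```bash
mkdir -p pics
cat > h.py <<'E'
import numpy as np, cv2
from plant import telemetry, viewer, workorder
from scipy.spatial.transform import Rotation as R
def cam(n):
    c=viewer.camera_info(n); return np.array(c["intrinsics"]),c["k1"],np.array(c["extrinsics"])
def ray(n,u,v):
    K,k,T=cam(n); d=cv2.undistortPoints(np.array([[[u,v]]],float),K,np.array([k,0,0,0.]))[0,0]
    return T[:3,3],T[:3,:3]@np.array([d[0],d[1],1])
def onz(n,u,v,z):
    o,d=ray(n,u,v); return o+d*(z-o[2])/d[2]
def two(a,b):  # (name,u,v) x2 -> point, gap
    (o,d),(p,e)=ray(*a),ray(*b); s=np.linalg.lstsq(np.c_[d,-e],p-o,rcond=None)[0]
    x,y=o+d*s[0],p+e*s[1]; return (x+y)/2,np.linalg.norm(x-y)
def proj(n,P):
    K,k,T=cam(n); Q=(np.atleast_2d(P)-T[:3,3])@T[:3,:3]
    return cv2.projectPoints(Q,np.zeros(3),np.zeros(3),K,np.array([k,0,0,0.]))[0][:,0]
def snap(n,f=None):
    im=viewer.snapshot(n)[:,:,::-1].copy()
    if f: cv2.imwrite("pics/"+f,im)
    return im
def st():
    o=telemetry.get_obs(); print({k:np.round(o[k],4).tolist() for k in("clock","tool_pos","orientation","force","opening","gripper_force")})
def rel(p): # shift to world point p in the tool axes
    o=telemetry.get_obs(); M=R.from_euler("xyz",o["orientation"],degrees=True).as_matrix()
    return np.round(M.T@(np.array(p)-o["tool_pos"]),4)
E
python3 - <<'E'
from h import *
st()
for n in("scene","top"):
    im=snap(n); cv2.imwrite(f"pics/{n}0.png",cv2.resize(im,(800,600),interpolation=cv2.INTER_CUBIC)); cv2.imwrite(f"{n}0.png",im)
    K,k,T=cam(n); print(n,K.round(1).tolist(),k,T.round(3).tolist())
E
```

```text
{'clock': 0.0, 'tool_pos': [0.2835, -0.612, 0.2256], 'orientation': [179.9053, -0.0086, -155.1488], 'force': [0.0765, 0.6705, 0.1203], 'opening': 0.0879, 'gripper_force': 0.0}
scene [[417.3, 0.0, 278.3], [0.0, 417.3, 209.9], [0.0, 0.0, 1.0]] 0.04330025881614496 [[0.334, 0.759, -0.559, 1.117], [0.943, -0.27, 0.197, -0.184], [-0.001, -0.593, -0.806, 0.946], [0.0, 0.0, 0.0, 1.0]]
top [[516.6, 0.0, 280.8], [0.0, 516.6, 209.7], [0.0, 0.0, 1.0]] -0.14081784083187768 [[-0.011, -0.986, 0.164, 0.278], [-1.0, 0.012, -0.0, 0.033], [-0.002, -0.164, -0.986, 1.733], [0.0, 0.0, 0.0, 1.0]]
```

View pics/scene0.png

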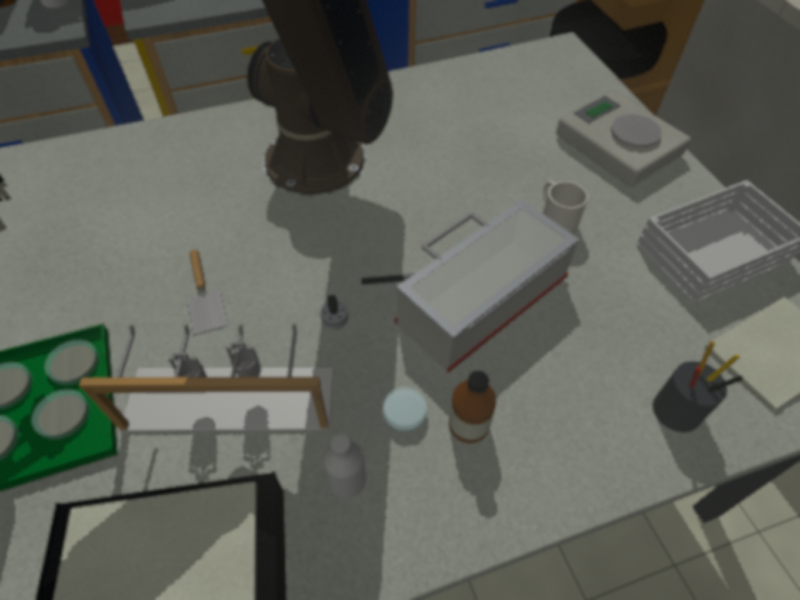

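View pics/top0.png

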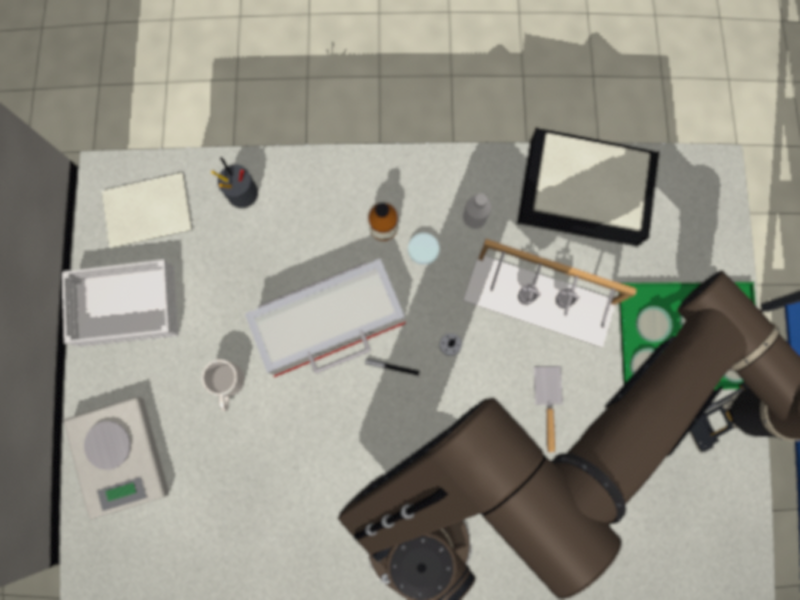

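The scene view (800x600) shows the box at about (490,270) with its handle at (455,235), the canister at (334,312), and the rack with pails on its two middle pegs at (187,365) and (243,358). In the top view, the box is at (327,317), the canister at (450,344), and the pails at (528,295) and (567,298). The box's bystander neighbours are the mug (220,378) and the marker (393,366).

Run:
```python
import cv2,numpy as np
t=cv2.imread("top0.png");s=cv2.imread("scene0.png")
def c(im,x,y,w,h,f): return cv2.resize(im[y:y+h,x:x+w],None,fx=f,fy=f,interpolation=cv2.INTER_CUBIC)
a=c(t,160,165,135,105,3); b=c(t,300,160,135,100,3)  # top box/top rack
d=c(s,240,130,175,140,2.3) ; e=c(s,60,210,185,100,2.1)
M=np.zeros((600,800,3),np.uint8)
for im,x,y in((a,0,0),(b,400,0),(d,0,300),(e,400,330)):
    h=min(im.shape[0],600-y);w=min(im.shape[1],400);M[y:y+h,x:x+w]=im[:h,:w]
cv2.imwrite("pics/mos.png",M)
```

```text
(no output)
```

View pics/mos.png

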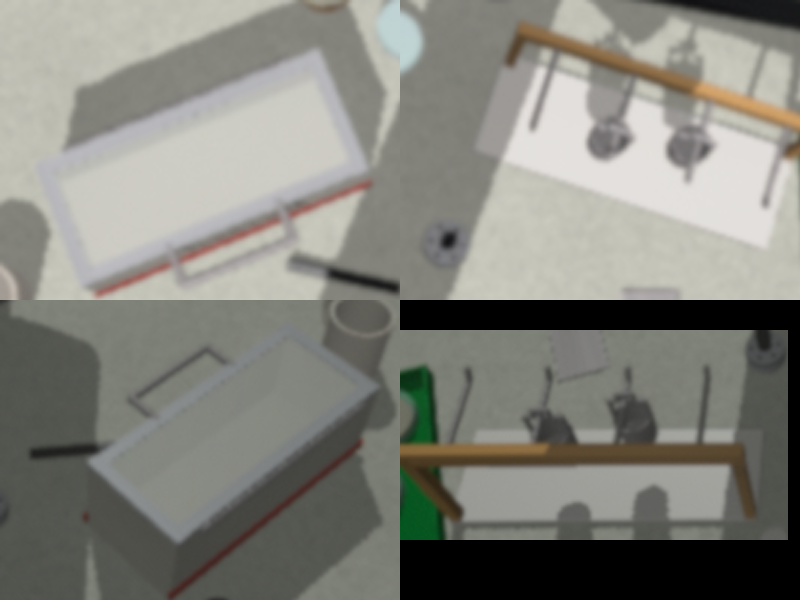

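The mosaic gives the corners of the lid (top view: (38,163), (320,50), (365,175), (92,285)), the handle ends, the four peg tips and the pails' rims. Triangulating.

Run:
```python
from h import *
A=lambda x,y:("top",x/3+160,y/3+165); B=lambda x,y:("top",(x-400)/3+300,y/3+160)
D=lambda x,y:("scene",x/2.3+240,(y-300)/2.3+130); E=lambda x,y:("scene",(x-400)/2.1+60,(y-330)/2.1+210)
print("lid corners/handle two-view, and top-only z")
for n,a,d,z in(("BL",A(38,163),D(378,387),.12),("BR",A(320,50),D(180,543),.12),("FR",A(365,175),D(90,462),.12),("FL",A(92,285),D(288,330),.12),("HL",A(180,281),D(208,350),.117),("HR",A(296,238),D(130,400),.117)):
    p,g=two(a,d); print(n,p.round(3),g.round(4),onz(*a,z).round(3),onz(*d,z).round(3))
print("rack tips")
for n,a,e in(("t1",B(533,130),E(706,370)),("t3",B(688,182),E(548,370)),("t4",B(766,206),E(468,370))):
    p,g=two(a,e);print(n,p.round(3),g.round(4),onz(*a,.163).round(3),onz(*e,.163).round(3))
print("t2",onz(*E(628,370),.163).round(3))
for a in(B(478,150),B(768,247)): print("base F",onz(*a,.008).round(3))
for a in(B(607,140),B(688,148)): print("rim c",onz(*a,.113).round(3))
print("rim scene",onz(*E(632,410),.113).round(3),onz(*E(550,425),.113).round(3))
print("can",onz(*B(443,245),.013).round(3),"knobtop",onz(*B(449,240),.068).round(3))
st()
```

```text
lid corners/handle two-view, and top-only z
BL [0.521 0.379 0.115] 0.0031 [0.52  0.376 0.12 ] [0.525 0.377 0.12 ]
BR [0.641 0.08  0.113] 0.0067 [0.638 0.077 0.12 ] [0.646 0.081 0.12 ]
FR [0.506 0.032 0.105] 0.003 [0.503 0.03  0.12 ] [0.517 0.029 0.12 ]
FL [0.394 0.325 0.106] 0.0115 [0.39  0.317 0.12 ] [0.408 0.322 0.12 ]
HL [0.394 0.225 0.107] 0.002 [0.394 0.225 0.117] [0.403 0.219 0.117]
HR [0.439 0.105 0.109] 0.0024 [0.438 0.103 0.117] [0.446 0.103 0.117]
rack tips
t1 [ 0.56  -0.165  0.149] 0.0015 [ 0.557 -0.164  0.163] [ 0.57  -0.165  0.163]
t3 [ 0.503 -0.326  0.15 ] 0.0007 [ 0.501 -0.323  0.163] [ 0.513 -0.323  0.163]
t4 [ 0.476 -0.406  0.153] 0.0012 [ 0.475 -0.404  0.163] [ 0.485 -0.402  0.163]
t2 [ 0.542 -0.243  0.163]
base F [ 0.563 -0.121  0.008]
base F [ 0.448 -0.447  0.008]
rim c [ 0.554 -0.249  0.113]
rim c [ 0.545 -0.336  0.113]
rim scene [ 0.559 -0.253  0.113] [ 0.548 -0.34   0.113]
can [ 0.455 -0.078  0.013] knobtop [ 0.455 -0.081  0.068]
{'clock': 0.1, 'tool_pos': [0.2835, -0.6121, 0.2257], 'orientation': [179.9152, -0.0074, -155.1515], 'force': [0.0776, 0.576, -0.1216], 'opening': 0.0875, 'gripper_force': 0.0}
```

```bash
cat >> h.py <<'E'
def go(p,yaw):  # shift and turn in tool axes from present pose to p, tool down at yaw
    o=telemetry.get_obs(); M=R.from_euler("xyz",o["orientation"],degrees=True)
    N=R.from_euler("xyz",[180,0,yaw],degrees=True)
    print("go",np.round(M.as_matrix().T@(np.array(p)-o["tool_pos"]),4).tolist(),np.round((M.inv()*N).as_rotvec(),3).tolist())
def fr(o,yaw,p):  # point in a frame at o, yaw -> world
    return np.array(o)+R.from_euler("z",yaw,degrees=True).apply(p)
BOX,BY=np.array([.514,.202,0]),21.2
RACK,RY=np.array([.560,-.300,0]),-19.3
def bar(a): return fr(BOX,BY,[.070-(.178*np.cos(a)-.005*np.sin(a)),0,.112+.178*np.sin(a)+.005*np.cos(a)])
E
python3 - <<'E'
from h import *
go([.47,-.15,.30],-110)
E
```

```text
go [-0.3634, 0.3411, -0.0738] [0.001, 0.0, -0.788]
```

>>> {"api": "carry_out", "payload": {
  "rows": [
    [0,0,-0.06,0,0,0],
    [-0.363,0.341,-0.074,0,0,-0.788],
    [-0.363,0.341,-0.074,0,0,-0.788],
    [-0.363,0.341,-0.074,0,0,-0.788],
    [-0.363,0.341,-0.074,0,0,-0.788],
    [-0.363,0.341,-0.074,0,0,-0.788],
    [-0.363,0.341,-0.074,0,0,-0.788],
    [-0.363,0.341,-0.074,0,0,-0.788]
  ],
  "grip": -0.45
}}

```text
clock: 1.1
tool_pos: [0.4472, -0.2048, 0.2989]
orientation: [-180.0, 0.0, -110.0]
force: [1.3, 0.2, 0.4]
opening: 0.0247
gripper_force: 0.0
```

Run:
```python
from h import *
print(bar(0)); go(bar(0)+[0,0,.10],-68.8)
```

```text
[0.41330903 0.16294455 0.117     ]
go [-0.3339, 0.1576, 0.0819] [-0.0, 0.0, -0.719]
```

>>> {"api": "carry_out", "payload": {
  "rows": [
    [-0.334,0.158,0.04,0,0,-0.719],
    [-0.334,0.158,0.04,0,0,-0.719],
    [-0.334,0.158,0.04,0,0,-0.719],
    [-0.334,0.158,0.04,0,0,-0.719],
    [-0.334,0.158,0.04,0,0,-0.719],
    [-0.334,0.158,0.04,0,0,-0.719],
    [-0.334,0.158,0.06,0,0,-0.719],
    [-0.334,0.158,0.06,0,0,-0.719]
  ]
}}

```text
clock: 2.1
tool_pos: [0.4116, 0.161, 0.2374]
orientation: [179.8, -0.1, -68.7]
force: [-0.7, -0.3, 0.2]
opening: 0.0238
gripper_force: 0.0
```

Run:
```python
from h import *
st(); p=telemetry.get_obs()["tool_pos"]
t=snap("top");s=snap("scene")
for im,n in((t,"top"),(s,"scene")): print(n,proj(n,[p,bar(0)]).round(1).tolist())
c=lambda im,x,y:cv2.resize(im[y:y+100,x:x+133],(400,300),interpolation=cv2.INTER_CUBIC)
u=proj("top",p)[0].astype(int);v=proj("scene",p)[0].astype(int)
print("crops",u-[66,50],v-[66,50])
cv2.imwrite("pics/bar.png",np.hstack([c(t,u[0]-66,u[1]-50),c(s,v[0]-66,v[1]-50)]))
```

```text
{'clock': 2.1, 'tool_pos': [0.4116, 0.161, 0.2374], 'orientation': [179.8081, -0.0602, -68.7154], 'force': [-0.6513, -0.3311, 0.1786], 'opening': 0.0238, 'gripper_force': 0.0}
top [[237.0, 249.5], [239.7, 252.3]]
scene [[315.1, 125.4], [312.9, 159.4]]
crops [171 199] [249  75]
```

View pics/bar.png

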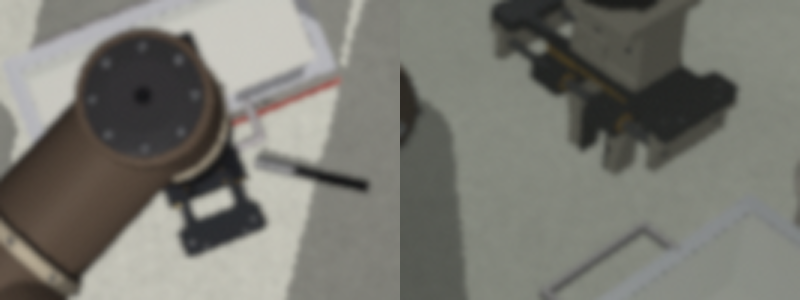

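The crop shows the fingertips (mosaic midpoint (600,160)) above the bar (midpoint (595,263)). Their offset agrees with the prediction to within half a pixel, so the scene view carries a common bias of about 3 px and the positions from the top view hold.

Run:
```python
from h import *
go(bar(0)+[0.001,0.0005,-.019],-68.8)
```

```text
go [-0.0021, -0.0023, 0.1412] [0.0, -0.0, -0.0]
```

>>> {"api": "carry_out", "payload": {
  "rows": [
    [-0.002,-0.0025,0.03,0,0,0],
    [-0.002,-0.0025,0.06,0,0,0],
    [-0.002,-0.0025,0.085,0,0,0],
    [-0.002,-0.0025,0.1,0,0,0],
    [-0.002,-0.0025,0.115,0,0,0],
    [-0.002,-0.0025,0.128,0,0,0],
    [-0.002,-0.0025,0.138,0,0,0],
    [-0.002,-0.0025,0.139,0,0,0]
  ]
}}

```text
clock: 3.2
tool_pos: [0.4143, 0.1635, 0.0995]
orientation: [180.0, -0.0, -68.8]
force: [-0.3, -0.2, 0.1]
opening: 0.0242
gripper_force: 0.0
```

>>> {"api": "carry_out", "payload": {
  "rows": [
    [0,0,0,0,0,0],
    [0,0,0,0,0,0],
    [0,0,0,0,0,0],
    [0,0,0,0,0,0]
  ],
  "grip": -1
}}

```text
clock: 3.7
tool_pos: [0.4157, 0.1646, 0.1006]
orientation: [-179.8, 0.0, -68.8]
force: [5.8, -0.1, -1.3]
opening: 0.0088
gripper_force: 30.0
```

Run:
```python
from h import *
st()
# arc relative to grasp, tool axes (y along box -x or so, z down)
M=R.from_euler("xyz",[180,0,-68.8],degrees=True).as_matrix()
for a in np.arange(.1,1.85,.1): print(round(a,1),(M.T@(bar(a)-bar(0))).round(4)[1:].tolist(),end=" ")
```

```text
{'clock': 3.7, 'tool_pos': [0.4157, 0.1646, 0.1006], 'orientation': [-179.8368, 0.0196, -68.7583], 'force': [5.8352, -0.1311, -1.3458], 'opening': 0.0088, 'gripper_force': 29.9651}
0.1 [-0.0014, -0.0177] 0.2 [-0.0045, -0.0353] 0.3 [-0.0094, -0.0524] 0.4 [-0.016, -0.0689] 0.5 [-0.0242, -0.0847] 0.6 [-0.0339, -0.0996] 0.7 [-0.0451, -0.1135] 0.8 [-0.0576, -0.1262] 0.9 [-0.0713, -0.1375] 1.0 [-0.086, -0.1475] 1.1 [-0.1017, -0.1559] 1.2 [-0.1182, -0.1627] 1.3 [-0.1352, -0.1679] 1.4 [-0.1527, -0.1713] 1.5 [-0.1704, -0.1729] 1.6 [-0.1882, -0.1728] 1.7 [-0.2059, -0.1709] 1.8 [-0.2233, -0.1672]
```

>>> {"api": "carry_out", "payload": {
  "rows": [
    [0,-0.002,-0.005,0,0,0],
    [0,-0.003,-0.018,0,0,0],
    [0,-0.006,-0.035,0,0,0],
    [0,-0.011,-0.052,0,0,0],
    [0,-0.018,-0.069,0,0,0],
    [0,-0.026,-0.085,0,0,0],
    [0,-0.036,-0.1,0,0,0],
    [0,-0.036,-0.1,0,0,0]
  ]
}}

```text
clock: 4.7
tool_pos: [0.4464, 0.1767, 0.2012]
orientation: [179.9, 0.1, -68.8]
force: [-9.8, 1.6, 3.7]
opening: 0.0089
gripper_force: 30.0
```

Run:
```python
from h import *
st(); go([.4143,.1635,.0995],-68.8)
```

```text
{'clock': 4.7, 'tool_pos': [0.4464, 0.1767, 0.2012], 'orientation': [179.8523, 0.0633, -68.8241], 'force': [-9.7715, 1.609, 3.6545], 'opening': 0.0089, 'gripper_force': 29.9523}
go [0.0009, 0.0344, 0.1018] [0.003, 0.001, -0.0]
```

>>> {"api": "carry_out", "payload": {
  "rows": [
    [0,-0.01,-0.014,0,0,0],
    [0,-0.022,-0.027,0,0,0],
    [0,-0.036,-0.038,0,0,0],
    [0,-0.051,-0.048,0,0,0],
    [0,-0.067,-0.056,0,0,0],
    [0,-0.083,-0.063,0,0,0],
    [0,-0.1,-0.068,0,0,0],
    [0,-0.118,-0.072,0,0,0]
  ]
}}

```text
clock: 5.7
tool_pos: [0.5576, 0.2203, 0.2736]
orientation: [-180.0, 0.1, -68.8]
force: [-3.2, 4.4, 0.7]
opening: 0.0087
gripper_force: 30.0
```

>>> {"api": "carry_out", "payload": {
  "rows": [
    [0,-0.018,-0.001,0,0,0],
    [0,-0.036,-0.001,0,0,0],
    [0,-0.053,0.001,0,0,0],
    [0,-0.069,0.004,0,0,0],
    [0,-0.07,0.0045,0,0,0]
  ]
}}

```text
clock: 6.32
tool_pos: [0.6241, 0.2463, 0.2681]
orientation: [-179.9, 0.1, -68.8]
force: [-1.4, 5.0, 3.1]
opening: 0.009
gripper_force: 30.0
```

>>> {"api": "carry_out", "payload": {
  "rows": [
    [0,0,0,0,0,0],
    [0,0,0,0,0,0],
    [0,0,0,0,0,0]
  ],
  "grip": -0.2
}}

```text
clock: 6.7
tool_pos: [0.623, 0.2444, 0.2675]
orientation: [180.0, -0.0, -68.8]
force: [-0.7, -0.2, -0.1]
opening: 0.0319
gripper_force: 0.0
```

>>> {"api": "carry_out", "payload": {
  "rows": [
    [0,0,-0.02,0,0,0],
    [0,0,-0.05,0,0,0],
    [0,0,-0.08,0,0,0],
    [0,0,-0.08,0,0,0],
    [0,0,-0.08,0,0,0]
  ]
}}

```text
clock: 7.32
tool_pos: [0.6229, 0.2446, 0.3469]
orientation: [180.0, 0.0, -68.8]
force: [-0.0, 0.0, -0.6]
opening: 0.0353
gripper_force: 0.0
```

Run:
```python
from h import *
st(); t=snap("top"); s=snap("scene")
print(bar(1.85), proj("top",bar(1.85)),proj("scene",bar(1.85)))
cv2.imwrite("pics/open.png",np.hstack([cv2.resize(t,(400,300)),cv2.resize(s,(400,300))]))
for q in([.45,-.15,.30],): go(q,-130)
```

```text
{'clock': 7.325, 'tool_pos': [0.6229, 0.2446, 0.3469], 'orientation': [179.9532, 0.0071, -68.8154], 'force': [-0.0176, 0.0108, -0.5691], 'opening': 0.0353, 'gripper_force': 0.0}
[0.62947897 0.24679134 0.28172903] [[206.36226047 173.18826648]] [[393.0303634  166.37770922]]
go [0.3054, 0.3036, 0.0469] [0.002, -0.001, 1.068]
```

View pics/open.png

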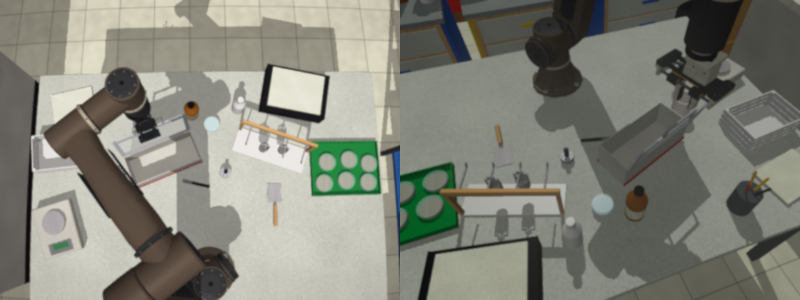

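The lid stands open on its stop (scene half: panel at (690,105)), with both pails still hanging.

>>> {"api": "carry_out", "payload": {
  "rows": [
    [0.305,0.304,0,0,0,1.07],
    [0.305,0.304,0,0,0,1.07],
    [0.305,0.304,0,0,0,1.07],
    [0.305,0.304,0,0,0,1.07],
    [0.305,0.304,0.04,0,0,1.07],
    [0.305,0.304,0.04,0,0,1.07],
    [0.305,0.304,0.04,0,0,1.07],
    [0.305,0.304,0.04,0,0,1.07]
  ],
  "grip": 0.4
}}

```text
clock: 8.43
tool_pos: [0.4474, -0.1521, 0.306]
orientation: [179.9, -0.1, -130.4]
force: [0.7, 0.9, -0.3]
opening: 0.0613
gripper_force: 0.0
```

Run:
```python
from h import *
st()
p=fr(RACK,RY,[-.019,.0435,0]); print(p); go(p+[0,0,.25],-199.3)
```

```text
{'clock': 8.425, 'tool_pos': [0.4474, -0.1521, 0.306], 'orientation': [179.8894, -0.0976, -130.3651], 'force': [0.7381, 0.9107, -0.348], 'opening': 0.0613, 'gripper_force': 0.0}
[ 0.55644516 -0.25266489  0.        ]
go [0.0059, -0.1483, 0.0557] [0.001, -0.003, 1.203]
```

>>> {"api": "carry_out", "payload": {
  "rows": [
    [0.006,-0.148,0.02,0,0,1.203],
    [0.006,-0.148,0.056,0,0,1.203],
    [0.006,-0.148,0.056,0,0,1.203],
    [0.006,-0.148,0.056,0,0,1.203],
    [0.006,-0.148,0.056,0,0,1.203],
    [0.006,-0.148,0.056,0,0,1.203],
    [0.006,-0.148,0.056,0,0,1.203],
    [0.006,-0.148,0.056,0,0,1.203]
  ]
}}

```text
clock: 9.43
tool_pos: [0.5597, -0.2487, 0.2508]
orientation: [-180.0, -0.1, 161.0]
force: [-0.9, -0.1, -0.5]
opening: 0.0609
gripper_force: 0.0
```

Run:
```python
from h import *
st(); p=telemetry.get_obs()["tool_pos"]; s=snap("scene")
A=fr(RACK,RY,[-.019,.0435,.156]);B=fr(RACK,RY,[-.002,-.041,.156])
print(proj("scene",[p,A,B]).round(1).tolist())
cv2.imwrite("pics/pa.png",cv2.resize(s[195:315,60:220],(800,600),interpolation=cv2.INTER_CUBIC))
go(fr(RACK,RY,[-.019,.0435,.113]),-199.3)
```

```text
{'clock': 9.425, 'tool_pos': [0.5597, -0.2487, 0.2508], 'orientation': [-179.9912, -0.0526, 161.0436], 'force': [-0.8831, -0.0645, -0.4585], 'opening': 0.0609, 'gripper_force': 0.0}
[[158.3, 212.9], [166.2, 237.2], [126.4, 243.9]]
go [0.0016, -0.0047, 0.1378] [-0.0, -0.001, 0.007]
```

View pics/pa.png

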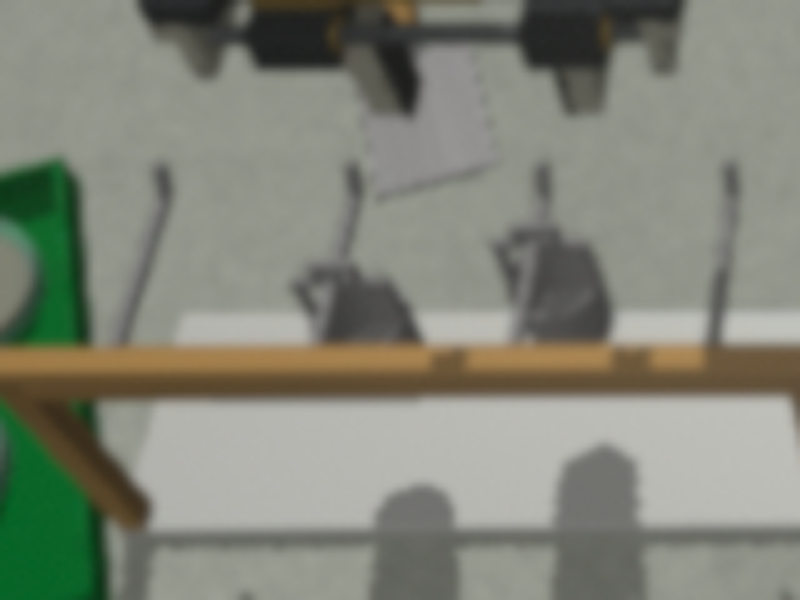

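The view shows pail A's eye at crop (540,232) and pail B's at (350,268). I will compare them with projected bail points to judge turn and offset.

Run:
```python
from h import *
for n,x,y in(("A",-.019,.0435),("B",-.002,-.041)):
    P=[fr(RACK,RY,[x+dx,y+dy,.068+z]) for dx,dy,z in((0,0,.091),(0,.0195,.074),(0,-.0195,.074),(0,.0195,.045),(0,-.0195,.045),(-.022,0,.045),(.022,0,.045))]
    print(n,((proj("scene",P)+[.5,3]-[60,195])*5).round().tolist())
T=[fr(RACK,RY,[-.046,y,.1645]) for y in(.1275,.0425,-.0425,-.1275)]
print(((proj("scene",T)+[.5,3]-[60,195])*5).round().tolist())
```

```text
A [[532.0, 222.0], [583.0, 242.0], [497.0, 243.0], [596.0, 276.0], [511.0, 276.0], [561.0, 236.0], [546.0, 317.0]]
B [[332.0, 256.0], [388.0, 276.0], [299.0, 276.0], [405.0, 309.0], [319.0, 309.0], [372.0, 268.0], [352.0, 351.0]]
[[725.0, 164.0], [536.0, 165.0], [346.0, 166.0], [155.0, 167.0]]
```

Run:
```python
from h import *
st(); go(fr(RACK,RY,[-.018,.045,.113]),-199.3)
```

```text
{'clock': 9.475, 'tool_pos': [0.5596, -0.2488, 0.2508], 'orientation': [-179.9911, -0.0508, 161.1083], 'force': [0.3457, 0.1403, 0.1693], 'opening': 0.0611, 'gripper_force': 0.0}
go [0.0006, -0.0032, 0.1378] [-0.0, -0.001, 0.007]
```

>>> {"api": "carry_out", "payload": {
  "rows": [
    [0.001,-0.003,0.03,0,0,0.007],
    [0.001,-0.003,0.06,0,0,0.007],
    [0.001,-0.003,0.085,0,0,0.007],
    [0.001,-0.003,0.105,0,0,0.007],
    [0.001,-0.003,0.12,0,0,0.007],
    [0.001,-0.003,0.13,0,0,0.007],
    [0.001,-0.003,0.138,0,0,0.007],
    [0.001,-0.003,0.138,0,0,0.007]
  ]
}}

```text
clock: 10.48
tool_pos: [0.5575, -0.2518, 0.1131]
orientation: [-180.0, -0.0, 160.6]
force: [-0.1, -0.0, 0.7]
opening: 0.0613
gripper_force: 0.0
```

>>> {"api": "carry_out", "payload": {
  "rows": [
    [0,0,0,0,0,0],
    [0,0,0,0,0,0],
    [0,0,0,0,0,0],
    [0,0,0,0,0,0]
  ],
  "grip": -0.6
}}

```text
clock: 10.98
tool_pos: [0.5577, -0.252, 0.1137]
orientation: [180.0, 0.0, 160.6]
force: [0.7, 0.6, 2.1]
opening: 0.0439
gripper_force: 30.0
```

Run:
```python
from h import *
st(); snap("scene");s=snap("scene")
cv2.imwrite("pics/pa2.png",cv2.resize(s[195:285,100:220],(640,480),interpolation=cv2.INTER_CUBIC))
```

```text
{'clock': 10.975, 'tool_pos': [0.5577, -0.252, 0.1137], 'orientation': [179.9987, 0.0396, 160.5693], 'force': [0.6655, 0.5544, 2.0522], 'opening': 0.0439, 'gripper_force': 30.0006}
```

View pics/pa2.png

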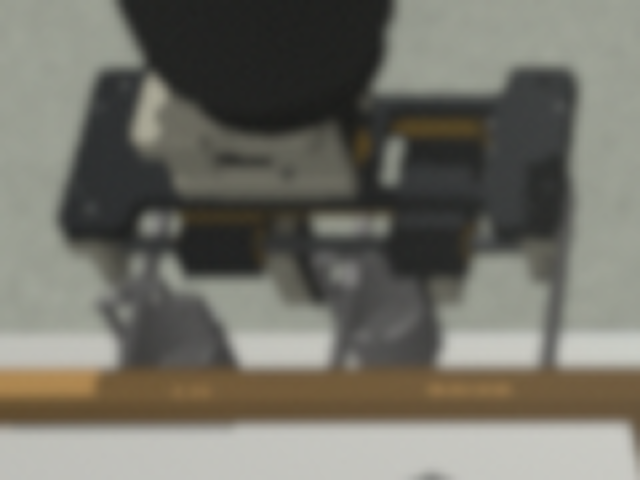

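The fingers hold pail A (around (385,300)), and pail B hangs undisturbed at (175,310).

>>> {"api": "carry_out", "payload": {
  "rows": [
    [0,0,-0.008,0,0,0],
    [0,0,-0.018,0,0,0],
    [0,0,-0.024,0,0,0],
    [0.01,0,-0.024,0,0,0],
    [0.025,0,-0.024,0,0,0],
    [0.042,0,-0.024,0,0,0],
    [0.062,0,-0.024,0,0,0],
    [0.082,0,-0.024,0,0,0]
  ]
}}

```text
clock: 12.08
tool_pos: [0.4784, -0.2241, 0.1372]
orientation: [180.0, -0.0, 160.6]
force: [0.1, -0.1, -0.7]
opening: 0.0444
gripper_force: 30.0
```

Run:
```python
from h import *
st(); go([.46,-.10,.26],-175); print(fr(BOX,BY,[-.003,.095,0]),fr(BOX,BY,[-.003,-.095,0]))
```

```text
{'clock': 12.075, 'tool_pos': [0.4784, -0.2241, 0.1372], 'orientation': [179.9994, -0.023, 160.5646], 'force': [0.053, -0.1451, -0.7362], 'opening': 0.0444, 'gripper_force': 29.9992}
go [0.0587, 0.1109, -0.1228] [0.0, -0.0, -0.426]
[0.47684869 0.28948589 0.        ] [0.54555736 0.11234437 0.        ]
```

>>> {"api": "carry_out", "payload": {
  "rows": [
    [0,0.01,-0.05,0,0,0],
    [0.02,0.03,-0.09,0,0,-0.1],
    [0.04,0.06,-0.123,0,0,-0.2],
    [0.055,0.09,-0.123,0,0,-0.33],
    [0.059,0.111,-0.123,0,0,-0.426],
    [0.059,0.111,-0.123,0,0,-0.426]
  ]
}}

```text
clock: 12.82
tool_pos: [0.4605, -0.0992, 0.2604]
orientation: [180.0, 0.0, -174.9]
force: [-0.7, -0.4, -0.8]
opening: 0.0442
gripper_force: 30.0
```

Run:
```python
from h import *
st(); go([.478,.290,.22],-158.8)
```

```text
{'clock': 12.825, 'tool_pos': [0.4605, -0.0992, 0.2604], 'orientation': [179.9824, 0.0338, -174.8895], 'force': [-0.6861, -0.3929, -0.817], 'opening': 0.0442, 'gripper_force': 29.9989}
go [-0.052, 0.3861, 0.0406] [0.0, 0.001, -0.281]
```

>>> {"api": "carry_out", "payload": {
  "rows": [
    [-0.005,0.04,0,0,0,-0.03],
    [-0.012,0.09,0,0,0,-0.07],
    [-0.02,0.15,0.01,0,0,-0.11],
    [-0.028,0.21,0.02,0,0,-0.15],
    [-0.037,0.27,0.03,0,0,-0.2],
    [-0.044,0.33,0.04,0,0,-0.24],
    [-0.05,0.37,0.04,0,0,-0.27],
    [-0.052,0.386,0.04,0,0,-0.281]
  ]
}}

```text
clock: 13.82
tool_pos: [0.4796, 0.2898, 0.2195]
orientation: [-180.0, -0.1, -158.9]
force: [0.4, 0.1, -1.8]
opening: 0.0445
gripper_force: 30.0
```

Run:
```python
from h import *
snap("scene");s=snap("scene"); st(); go([.478,.290,.053],-158.8)
cv2.imwrite("pics/pl.png",cv2.resize(s[130:280,240:440],(640,480),interpolation=cv2.INTER_CUBIC))
```

```text
{'clock': 13.925, 'tool_pos': [0.4797, 0.2892, 0.2197], 'orientation': [-179.9658, -0.0585, -158.9288], 'force': [-0.3622, -0.8301, -1.9011], 'opening': 0.0438, 'gripper_force': 29.9994}
go [0.0011, 0.0015, 0.1667] [-0.001, -0.001, -0.002]
```

View pics/pl.png

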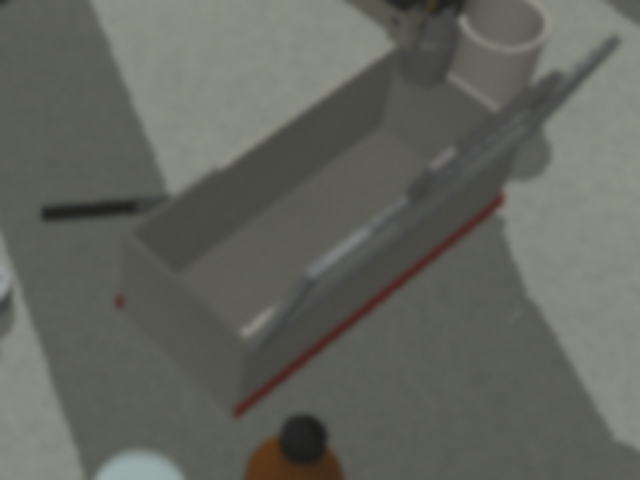

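Pail A hangs over the far end of the box (about (425,60) in the crop), clear of walls and lid.

>>> {"api": "carry_out", "payload": {
  "rows": [
    [0.001,0.001,0.03,0,0,0],
    [0.001,0.001,0.06,0,0,0],
    [0.001,0.001,0.09,0,0,0],
    [0.001,0.001,0.115,0,0,0],
    [0.001,0.001,0.135,0,0,0],
    [0.001,0.001,0.152,0,0,0],
    [0.001,0.001,0.163,0,0,0],
    [0.001,0.001,0.167,0,0,0]
  ]
}}

```text
clock: 14.92
tool_pos: [0.4786, 0.2883, 0.0531]
orientation: [-180.0, -0.0, -159.0]
force: [0.1, 0.5, -1.1]
opening: 0.0437
gripper_force: 30.0
```

>>> {"api": "carry_out", "payload": {
  "rows": [
    [0,0,0.001,0,0,0],
    [0,0,0.002,0,0,0],
    [0,0,0.002,0,0,0]
  ]
}}

```text
clock: 15.3
tool_pos: [0.4787, 0.2895, 0.0517]
orientation: [180.0, 0.0, -158.9]
force: [0.0, -0.4, -1.2]
opening: 0.0441
gripper_force: 30.0
```

>>> {"api": "carry_out", "payload": {
  "rows": [
    [0,0,0.001,0,0,0],
    [0,0,0.001,0,0,0],
    [0,0,0.001,0,0,0],
    [0,0,-0.02,0,0,0],
    [0,0,-0.05,0,0,0],
    [0,0,-0.1,0,0,0],
    [0,0,-0.16,0,0,0],
    [0,0,-0.22,0,0,0]
  ],
  "grip": 0.28
}}

```text
clock: 16.3
tool_pos: [0.4783, 0.2891, 0.2734]
orientation: [180.0, 0.0, -158.9]
force: [1.1, 1.1, -0.6]
opening: 0.0561
gripper_force: 0.0
```

Run:
```python
from h import *
st(); go([.46,-.12,.28],-180)
```

```text
{'clock': 16.3, 'tool_pos': [0.4783, 0.2891, 0.2734], 'orientation': [179.9983, 0.0098, -158.9211], 'force': [1.0617, 1.064, -0.5831], 'opening': 0.0561, 'gripper_force': 0.0}
go [0.1642, -0.3751, -0.0066] [0.0, 0.0, 0.368]
```

>>> {"api": "carry_out", "payload": {
  "rows": [
    [0.164,-0.375,-0.007,0,0,0.368],
    [0.164,-0.375,-0.007,0,0,0.368],
    [0.164,-0.375,-0.007,0,0,0.368],
    [0.164,-0.375,-0.007,0,0,0.368],
    [0.164,-0.375,-0.007,0,0,0.368],
    [0.164,-0.375,-0.007,0,0,0.368],
    [0.164,-0.375,-0.007,0,0,0.368],
    [0.164,-0.375,-0.007,0,0,0.368]
  ],
  "grip": 0.38
}}

```text
clock: 17.3
tool_pos: [0.4598, -0.1216, 0.2784]
orientation: [-180.0, -0.0, 179.8]
force: [0.7, -0.8, -0.4]
opening: 0.0606
gripper_force: 0.0
```

Run:
```python
from h import *
st(); t=snap("top"); s=snap("scene")
B=fr(RACK,RY,[-.001,-.040,0]); print(B); go(B+[0,0,.25],-199.3)
P=[fr(RACK,RY,[-.001+dx,-.040+dy,.068+z]) for dx,dy,z in((0,0,.091),(0,.0195,.074),(0,-.0195,.074),(0,0,.045))]
print(((proj("scene",P)+[.5,3]-[60,200])*5).round().tolist(),((proj("top",P)-[330,170])*5).round().tolist())
cv2.imwrite("pics/b.png",np.hstack([cv2.resize(t[170:270,330:410],(400,500),interpolation=cv2.INTER_CUBIC),cv2.resize(s[200:300,60:140],(400,500),interpolation=cv2.INTER_CUBIC)]))
cv2.imwrite("top1.png",t);cv2.imwrite("scene1.png",s)
```

```text
{'clock': 17.3, 'tool_pos': [0.4598, -0.1216, 0.2784], 'orientation': [-179.9944, -0.0006, 179.7834], 'force': [0.7241, -0.7767, -0.384], 'opening': 0.0606, 'gripper_force': 0.0}
[ 0.54583562 -0.33742152  0.        ]
go [-0.086, -0.2175, 0.0283] [0.0, -0.0, 0.335]
[[334.0, 233.0], [389.0, 253.0], [301.0, 253.0], [364.0, 286.0]] [[348.0, 183.0], [313.0, 178.0], [371.0, 197.0], [332.0, 195.0]]
```

View pics/b.png

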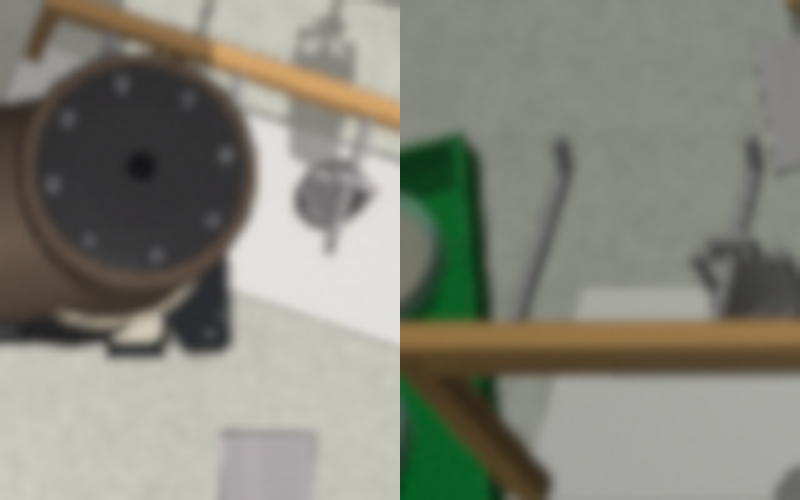

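Pail B's bail runs from about (308,178) to (372,192) in the top half, which matches the prediction. I go to pail B next.

>>> {"api": "carry_out", "payload": {
  "rows": [
    [-0.086,-0.217,0,0,0,0.335],
    [-0.086,-0.217,0,0,0,0.335],
    [-0.086,-0.217,0,0,0,0.335],
    [-0.086,-0.217,0.028,0,0,0.335],
    [-0.086,-0.217,0.028,0,0,0.335],
    [-0.086,-0.217,0.028,0,0,0.335],
    [-0.086,-0.217,0.028,0,0,0.335]
  ]
}}

```text
clock: 18.27
tool_pos: [0.5468, -0.3353, 0.2517]
orientation: [180.0, 0.1, 160.9]
force: [0.0, 0.1, 0.5]
opening: 0.0603
gripper_force: 0.0
```

Run:
```python
from h import *
st(); go(fr(RACK,RY,[-.001,-.040,.114]),-199.3)
```

```text
{'clock': 18.275, 'tool_pos': [0.5468, -0.3353, 0.2517], 'orientation': [179.9979, 0.1087, 160.8994], 'force': [0.0284, 0.0689, 0.5112], 'opening': 0.0603, 'gripper_force': 0.0}
go [0.0005, -0.0023, 0.1377] [0.0, 0.002, 0.003]
```

>>> {"api": "carry_out", "payload": {
  "rows": [
    [0.001,-0.002,0.03,0,0,0.003],
    [0.001,-0.002,0.06,0,0,0.003],
    [0.001,-0.002,0.085,0,0,0.003],
    [0.001,-0.002,0.105,0,0,0.003],
    [0.001,-0.002,0.12,0,0,0.003],
    [0.001,-0.002,0.13,0,0,0.003],
    [0.001,-0.002,0.138,0,0,0.003],
    [0.001,-0.002,0.138,0,0,0.003]
  ]
}}

```text
clock: 19.27
tool_pos: [0.5446, -0.338, 0.1121]
orientation: [-180.0, -0.0, 160.6]
force: [-0.4, -0.4, -0.0]
opening: 0.0604
gripper_force: 0.0
```

>>> {"api": "carry_out", "payload": {
  "rows": [
    [0,0,0,0,0,0],
    [0,0,0,0,0,0],
    [0,0,0,0,0,0],
    [0,0,0,0,0,0]
  ],
  "grip": -0.6
}}

```text
clock: 19.77
tool_pos: [0.5449, -0.3383, 0.1127]
orientation: [-180.0, 0.0, 160.6]
force: [-0.4, -0.9, 0.7]
opening: 0.0442
gripper_force: 30.0
```

Gripped at the expected width. Lift 24 mm, then draw back 100 mm.

>>> {"api": "carry_out", "payload": {
  "rows": [
    [0,0,-0.01,0,0,0],
    [0,0,-0.02,0,0,0],
    [0,0,-0.024,0,0,0],
    [0.012,0,-0.024,0,0,0],
    [0.03,0,-0.024,0,0,0],
    [0.052,0,-0.024,0,0,0],
    [0.076,0,-0.024,0,0,0],
    [0.1,0,-0.024,0,0,0]
  ]
}}

```text
clock: 20.78
tool_pos: [0.4486, -0.3043, 0.136]
orientation: [180.0, -0.0, 160.6]
force: [-0.3, 0.3, -0.2]
opening: 0.0441
gripper_force: 30.0
```

Run:
```python
from h import *
st(); go([.46,-.10,.26],-175); go([.546,.113,.22],-158.8)
```

```text
{'clock': 20.775, 'tool_pos': [0.4486, -0.3043, 0.136], 'orientation': [179.9904, -0.0467, 160.6097], 'force': [-0.3205, 0.3308, -0.2409], 'opening': 0.0441, 'gripper_force': 29.9997}
go [0.0571, 0.1965, -0.1239] [0.0, -0.001, -0.426]
go [0.0467, 0.426, -0.0839] [0.0, -0.001, -0.708]
```

>>> {"api": "carry_out", "payload": {
  "rows": [
    [0,0.01,-0.05,0,0,0],
    [0.02,0.03,-0.09,0,0,-0.1],
    [0.035,0.07,-0.124,0,0,-0.2],
    [0.05,0.12,-0.124,0,0,-0.3],
    [0.056,0.165,-0.124,0,0,-0.37],
    [0.057,0.19,-0.124,0,0,-0.426],
    [0.057,0.197,-0.124,0,0,-0.426]
  ]
}}

```text
clock: 21.65
tool_pos: [0.4613, -0.099, 0.2601]
orientation: [180.0, -0.0, -174.9]
force: [0.5, -0.9, -1.2]
opening: 0.0442
gripper_force: 30.0
```

Run:
```python
from h import *
st(); go([.546,.113,.22],-158.8)
```

```text
{'clock': 21.65, 'tool_pos': [0.4613, -0.099, 0.2601], 'orientation': [179.9801, -0.0078, -174.8526], 'force': [0.4994, -0.8532, -1.2058], 'opening': 0.0442, 'gripper_force': 29.9995}
go [-0.1034, 0.2035, 0.0402] [0.0, -0.0, -0.28]
```

>>> {"api": "carry_out", "payload": {
  "rows": [
    [-0.01,0.02,0,0,0,-0.03],
    [-0.028,0.055,0,0,0,-0.08],
    [-0.048,0.095,0.01,0,0,-0.14],
    [-0.068,0.135,0.02,0,0,-0.19],
    [-0.085,0.17,0.03,0,0,-0.24],
    [-0.097,0.193,0.04,0,0,-0.27],
    [-0.103,0.203,0.04,0,0,-0.28],
    [-0.103,0.203,0.04,0,0,-0.28]
  ]
}}

```text
clock: 22.65
tool_pos: [0.5469, 0.1108, 0.2203]
orientation: [-180.0, -0.0, -159.0]
force: [-0.3, -0.4, -1.1]
opening: 0.0442
gripper_force: 30.0
```

Run:
```python
from h import *
st(); go([.546,.113,.050],-158.8)
s=snap("scene")
cv2.imwrite("pics/pl2.png",cv2.resize(s[110:260,250:450],(640,480),interpolation=cv2.INTER_CUBIC))
```

```text
{'clock': 22.65, 'tool_pos': [0.5469, 0.1108, 0.2203], 'orientation': [-179.9852, -0.0273, -158.9511], 'force': [-0.3373, -0.381, -1.0589], 'opening': 0.0442, 'gripper_force': 29.9998}
go [-0.0, 0.0024, 0.1703] [-0.0, -0.0, -0.003]
```

View pics/pl2.png

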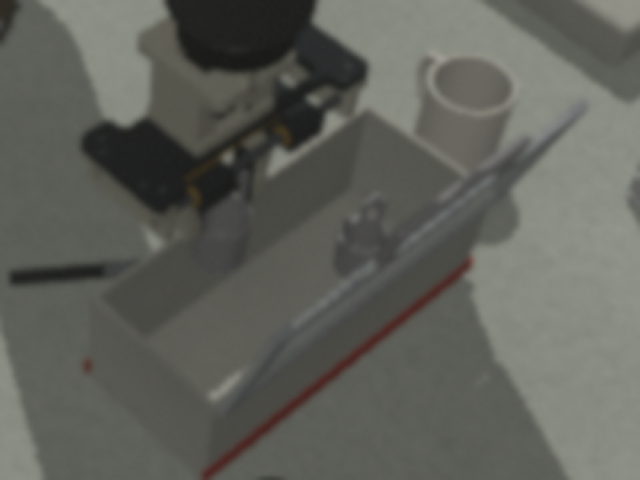

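Pail A stands at about (365,240) in the crop, with its eye at (375,205), and pail B hangs over the near end at (225,235). Pail A looks shifted from where I set it, so I will check.

Run:
```python
from h import *
A=fr([.478,.2895,0],BY,[0,0,.096]); print(((proj("scene",A)+[.5,3]-[250,110])*3.2).round())
for z in(.090,.096): 
    u=np.array([372,203])/3.2+[250,110]-[.5,3]; w=onz("scene",*u,z); print(z,R.from_euler("z",-BY,degrees=True).apply(w-BOX).round(3))
```

```text
[[369. 201.]]
0.09 [-0.001  0.1    0.09 ]
0.096 [0.002 0.095 0.096]
```

Pail A is where I put it. Lowering pail B.

>>> {"api": "carry_out", "payload": {
  "rows": [
    [0,0.002,0.03,0,0,0],
    [0,0.002,0.06,0,0,0],
    [0,0.002,0.09,0,0,0],
    [0,0.002,0.115,0,0,0],
    [0,0.002,0.135,0,0,0],
    [0,0.002,0.152,0,0,0],
    [0,0.002,0.163,0,0,0],
    [0,0.002,0.169,0,0,0]
  ]
}}

```text
clock: 23.7
tool_pos: [0.5461, 0.1124, 0.0514]
orientation: [-180.0, 0.0, -159.0]
force: [-0.2, 0.3, -0.9]
opening: 0.044
gripper_force: 30.0
```

>>> {"api": "carry_out", "payload": {
  "rows": [
    [0,0,0.001,0,0,0],
    [0,0,0.001,0,0,0]
  ]
}}

```text
clock: 23.95
tool_pos: [0.5464, 0.113, 0.0509]
orientation: [180.0, 0.0, -158.9]
force: [-0.6, 1.1, -1.3]
opening: 0.044
gripper_force: 30.0
```

>>> {"api": "carry_out", "payload": {
  "rows": [
    [0,0,0.001,0,0,0],
    [0,0,0.001,0,0,0],
    [0,0,0.001,0,0,0],
    [0,0,-0.02,0,0,0],
    [0,0,-0.05,0,0,0],
    [0,0,-0.1,0,0,0],
    [0,0,-0.16,0,0,0],
    [0,0,-0.22,0,0,0]
  ],
  "grip": 0.28
}}

```text
clock: 24.95
tool_pos: [0.5457, 0.1128, 0.2724]
orientation: [180.0, 0.0, -158.9]
force: [0.1, 0.6, -0.7]
opening: 0.0563
gripper_force: 0.0
```

Run:
```python
from h import *
st(); go([.46,.0,.26],-158.8)
```

```text
{'clock': 24.95, 'tool_pos': [0.5457, 0.1128, 0.2724], 'orientation': [180.0, 0.0097, -158.9187], 'force': [0.0997, 0.5793, -0.6886], 'opening': 0.0563, 'gripper_force': 0.0}
go [0.1205, -0.0744, 0.0124] [-0.0, 0.0, -0.002]
```

>>> {"api": "carry_out", "payload": {
  "rows": [
    [0.12,-0.074,0.012,0,0,0],
    [0.12,-0.074,0.012,0,0,0],
    [0.12,-0.074,0.012,0,0,0],
    [0.12,-0.074,0.012,0,0,0],
    [0.12,-0.074,0.012,0,0,0]
  ],
  "grip": 0.1
}}

```text
clock: 25.58
tool_pos: [0.4615, 0.0013, 0.2585]
orientation: [-180.0, 0.0, -158.9]
force: [-0.4, -0.3, -0.1]
opening: 0.0479
gripper_force: 0.0
```

Run:
```python
from h import *
st(); s=snap("scene"); t=snap("top")
K=[[.455,-.080,.068],[.455,-.080,0]]
print(((proj("scene",K)+[.5,3]-[200,110])*3).round().tolist(),((proj("top",K)-[250,150])*3).round().tolist())
cv2.imwrite("pics/can.png",np.hstack([cv2.resize(t[150:290,250:380],(390,420),interpolation=cv2.INTER_CUBIC),cv2.resize(s[110:250,200:330],(390,420),interpolation=cv2.INTER_CUBIC)]))
```

```text
{'clock': 25.575, 'tool_pos': [0.4615, 0.0013, 0.2585], 'orientation': [-179.9943, 0.0302, -158.9166], 'force': [-0.4481, -0.2954, -0.0664], 'opening': 0.0479, 'gripper_force': 0.0}
[[98.0, 297.0], [104.0, 341.0]] [[198.0, 270.0], [194.0, 276.0]]
```

View pics/can.png

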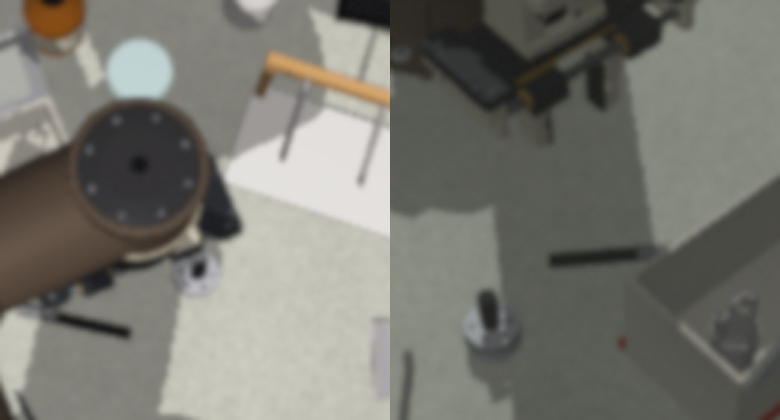

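The canister's knob top is at (198,269) in the top half and (98,293) in the scene half, so it has not moved. The pail B is upright in the box.

Run:
```python
from h import *
go([.455,-.080,.041],-158.8)
```

```text
go [0.0352, -0.0737, 0.2172] [-0.0, -0.0, -0.002]
```

>>> {"api": "carry_out", "payload": {
  "rows": [
    [0.02,-0.04,0,0,0,0],
    [0.035,-0.074,0.03,0,0,0],
    [0.035,-0.074,0.08,0,0,0],
    [0.035,-0.074,0.12,0,0,0],
    [0.035,-0.074,0.155,0,0,0],
    [0.035,-0.074,0.185,0,0,0],
    [0.035,-0.074,0.208,0,0,0],
    [0.035,-0.074,0.217,0,0,0]
  ]
}}

```text
clock: 26.68
tool_pos: [0.4543, -0.0806, 0.0398]
orientation: [180.0, -0.2, -158.9]
force: [0.4, -0.2, -0.1]
opening: 0.0479
gripper_force: 0.0
```

>>> {"api": "carry_out", "payload": {
  "rows": [
    [0,0,0,0,0,0],
    [0,0,0,0,0,0],
    [0,0,0,0,0,0],
    [0,0,0,0,0,0],
    [0,0,0,0,0,0]
  ],
  "grip": -1
}}

```text
clock: 27.3
tool_pos: [0.455, -0.0809, 0.0418]
orientation: [-180.0, 0.1, -158.9]
force: [0.2, 0.1, 3.8]
opening: 0.0171
gripper_force: 30.0
```

>>> {"api": "carry_out", "payload": {
  "rows": [
    [0,0,-0.02,0,0,0],
    [0,0,-0.06,0,0,0],
    [0,0,-0.11,0,0,0],
    [0,0,-0.16,0,0,0],
    [0,0,-0.19,0,0,0],
    [0,0,-0.2,0,0,0]
  ]
}}

```text
clock: 28.05
tool_pos: [0.4551, -0.0808, 0.2431]
orientation: [-180.0, 0.2, -158.9]
force: [-0.2, -0.6, -2.0]
opening: 0.017
gripper_force: 30.0
```

Run:
```python
from h import *
st(); go([.512,.202,.22],-158.8)
```

```text
{'clock': 28.05, 'tool_pos': [0.4551, -0.0808, 0.2431], 'orientation': [-179.9829, 0.1818, -158.9317], 'force': [-0.1915, -0.5564, -1.9792], 'opening': 0.017, 'gripper_force': 29.9521}
go [-0.1547, 0.2434, 0.0235] [-0.0, 0.003, -0.002]
```

>>> {"api": "carry_out", "payload": {
  "rows": [
    [-0.015,0.025,0,0,0,0],
    [-0.04,0.065,0,0,0,0],
    [-0.07,0.11,0,0,0,0],
    [-0.1,0.155,0.01,0,0,0],
    [-0.125,0.2,0.02,0,0,0],
    [-0.145,0.228,0.023,0,0,0],
    [-0.155,0.243,0.023,0,0,0],
    [-0.155,0.243,0.023,0,0,0]
  ]
}}

```text
clock: 29.05
tool_pos: [0.5115, 0.202, 0.2171]
orientation: [-180.0, -0.1, -158.9]
force: [0.1, -0.4, -1.4]
opening: 0.0174
gripper_force: 30.0
```

Run:
```python
from h import *
st(); go([.512,.202,.047],-158.8)
```

```text
{'clock': 29.05, 'tool_pos': [0.5115, 0.202, 0.2171], 'orientation': [-179.9663, -0.1266, -158.8742], 'force': [0.0549, -0.3556, -1.418], 'opening': 0.0174, 'gripper_force': 29.9524}
go [-0.0008, -0.0001, 0.1701] [-0.001, -0.002, -0.001]
```

>>> {"api": "carry_out", "payload": {
  "rows": [
    [0,0,0.03,0,0,0],
    [0,0,0.06,0,0,0],
    [0,0,0.09,0,0,0],
    [0,0,0.115,0,0,0],
    [0,0,0.135,0,0,0],
    [0,0,0.152,0,0,0],
    [0,0,0.164,0,0,0],
    [0,0,0.169,0,0,0]
  ]
}}

```text
clock: 30.05
tool_pos: [0.5116, 0.2008, 0.0489]
orientation: [-180.0, -0.0, -159.0]
force: [-0.7, -0.5, -0.3]
opening: 0.0171
gripper_force: 30.0
```

>>> {"api": "carry_out", "payload": {
  "rows": [
    [0,0,0.001,0,0,0],
    [0,0,0.001,0,0,0]
  ]
}}

```text
clock: 30.3
tool_pos: [0.5122, 0.2017, 0.0488]
orientation: [180.0, 0.0, -158.9]
force: [-0.5, 0.3, -1.2]
opening: 0.0173
gripper_force: 30.0
```

>>> {"api": "carry_out", "payload": {
  "rows": [
    [0,0,0,0,0,0],
    [0,0,0,0,0,0],
    [0,0,0,0,0,0],
    [0,0,-0.02,0,0,0],
    [0,0,-0.05,0,0,0],
    [0,0,-0.1,0,0,0],
    [0,0,-0.16,0,0,0],
    [0,0,-0.22,0,0,0]
  ],
  "grip": -0.2
}}

```text
clock: 31.3
tool_pos: [0.5116, 0.2013, 0.2705]
orientation: [180.0, 0.0, -158.9]
force: [1.6, 0.5, 0.4]
opening: 0.0354
gripper_force: 0.0
```

>>> {"api": "carry_out", "payload": {
  "rows": [
    [0,0,-0.08,0,0,0],
    [0,0,-0.1,0,0,0]
  ]
}}

```text
clock: 31.55
tool_pos: [0.5122, 0.2016, 0.3723]
orientation: [179.9, 0.2, -158.9]
force: [0.1, 0.5, -0.4]
opening: 0.0351
gripper_force: 0.0
```

Run:
```python
from h import *
st(); s=snap("scene"); 
print(((proj("scene",bar(1.85))+[.5,3]-[250,90])*3.2).round())
cv2.imwrite("pics/in.png",cv2.resize(s[90:260,250:450],(640,544),interpolation=cv2.INTER_CUBIC))
go(bar(1.85)+[.002,.001,.06],-68.8)
```

```text
{'clock': 31.55, 'tool_pos': [0.5122, 0.2016, 0.3723], 'orientation': [179.9445, 0.2457, -158.9223], 'force': [0.0512, 0.4863, -0.4423], 'opening': 0.0351, 'gripper_force': 0.0}
[[459. 254.]]
go [-0.1262, 0.0004, 0.0361] [-0.007, 0.008, -1.573]
```

View pics/in.png

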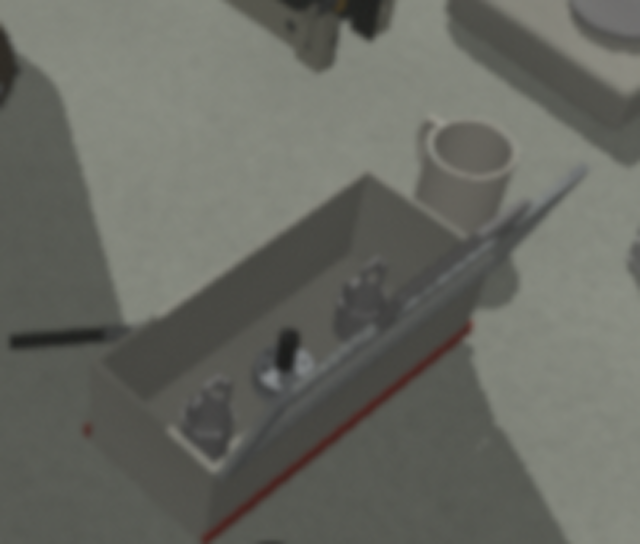

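All three are upright in the box: canister at (285,370), pails at (210,415) and (362,295). The lid is edge-on in this view. I turn the gripper and go above the bar.

>>> {"api": "carry_out", "payload": {
  "rows": [
    [-0.06,0,0,0,0,-0.78],
    [-0.06,0,0,0,0,-0.78],
    [-0.06,0,0,0,0,-0.78],
    [-0.06,0,0,0,0,-0.78],
    [-0.06,0,0,0,0,-1.573],
    [-0.06,0,0,0,0,-1.573],
    [-0.06,0,0,0,0,-1.573],
    [-0.06,0,0,0,0,-1.573]
  ],
  "grip": 0
}}

```text
clock: 32.6
tool_pos: [0.5677, 0.2231, 0.368]
orientation: [180.0, -0.0, -72.6]
force: [-0.5, 0.3, -0.1]
opening: 0.0436
gripper_force: 0.0
```

>>> {"api": "carry_out", "payload": {
  "rows": [
    [0,0,0,0,0,0],
    [0,0,0,0,0,0]
  ]
}}

```text
clock: 32.85
tool_pos: [0.5678, 0.2231, 0.3682]
orientation: [180.0, -0.0, -73.2]
force: [0.6, -0.3, 1.3]
opening: 0.0439
gripper_force: 0.0
```

Run:
```python
from h import *
st(); s=snap("top"); 
h=[bar(1.85)+fr([0,0,0],BY,[0,y,0]) for y in(-.062,0,.062)]
print(((proj("top",h)-[150,130])*4).round().tolist())
cv2.imwrite("pics/lidtop.png",cv2.resize(s[130:270,150:310],(640,560),interpolation=cv2.INTER_CUBIC))
go(bar(1.85)+[.002,.001,.04],-68.8)
```

```text
{'clock': 32.85, 'tool_pos': [0.5678, 0.2231, 0.3682], 'orientation': [179.9882, -0.0031, -73.2218], 'force': [0.5607, -0.3135, 1.2825], 'opening': 0.0439, 'gripper_force': 0.0}
[[305.0, 142.0], [225.0, 173.0], [146.0, 204.0]]
go [-0.0052, -0.0681, 0.0464] [0.0, -0.0, -0.077]
```

View pics/lidtop.png

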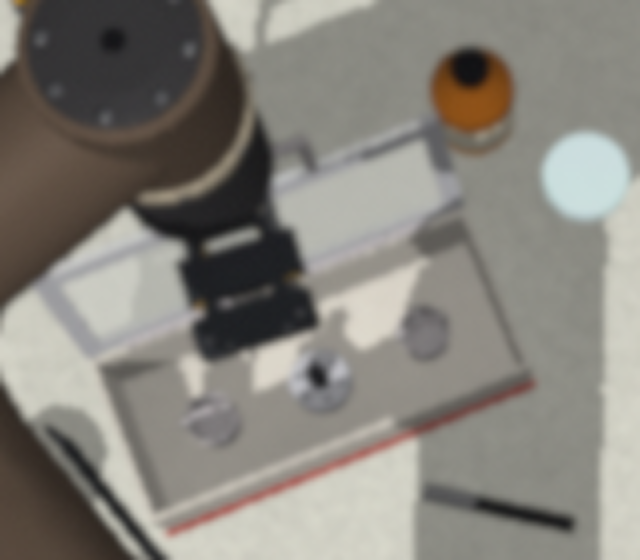

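The bar's right end shows at about (302,148), which matches the predicted (305,142), and everything stands in the box. I descend over the bar.

>>> {"api": "carry_out", "payload": {
  "rows": [
    [-0.005,-0.03,0,0,0,-0.077],
    [-0.005,-0.06,0,0,0,-0.077],
    [-0.005,-0.068,0.005,0,0,-0.077],
    [-0.005,-0.068,0.02,0,0,-0.077],
    [-0.005,-0.068,0.045,0,0,-0.077],
    [-0.005,-0.068,0.07,0,0,-0.077],
    [-0.005,-0.068,0.09,0,0,-0.077],
    [-0.005,-0.068,0.104,0,0,-0.077]
  ]
}}

```text
clock: 33.9
tool_pos: [0.6302, 0.2473, 0.2631]
orientation: [179.9, -0.0, -68.6]
force: [0.3, 0.6, -0.6]
opening: 0.0441
gripper_force: 0.0
```

>>> {"api": "carry_out", "payload": {
  "rows": [
    [0,0,0,0,0,0],
    [0,0,0,0,0,0],
    [0,0,0,0,0,0],
    [0,0,0,0,0,0]
  ],
  "grip": -1
}}

```text
clock: 34.4
tool_pos: [0.6316, 0.248, 0.265]
orientation: [-179.9, 0.0, -68.6]
force: [-0.1, -0.6, 0.7]
opening: 0.0091
gripper_force: 14.9
```

Run:
```python
from h import *
st(); M=R.from_euler("xyz",[180,0,-68.8],degrees=True).as_matrix()
print((bar(1.85)-[0,0,.019]).round(4))
for a in np.arange(1.8,-.01,-.1): print(round(a,1),(M.T@(bar(a)-bar(1.85))).round(4)[1:].tolist(),end=" ")
```

```text
{'clock': 34.4, 'tool_pos': [0.6316, 0.248, 0.265], 'orientation': [-179.9413, 0.0125, -68.5724], 'force': [-0.0781, -0.6198, 0.7183], 'opening': 0.0091, 'gripper_force': 14.9055}
[0.6295 0.2468 0.2627]
1.8 [0.0086, -0.0025] 1.7 [0.026, -0.0061] 1.6 [0.0437, -0.008] 1.5 [0.0615, -0.0082] 1.4 [0.0792, -0.0065] 1.3 [0.0967, -0.0031] 1.2 [0.1137, 0.002] 1.1 [0.1301, 0.0088] 1.0 [0.1458, 0.0172] 0.9 [0.1606, 0.0272] 0.8 [0.1743, 0.0386] 0.7 [0.1868, 0.0512] 0.6 [0.1979, 0.0651] 0.5 [0.2077, 0.08] 0.4 [0.2159, 0.0958] 0.3 [0.2224, 0.1123] 0.2 [0.2273, 0.1295] 0.1 [0.2305, 0.147] -0.0 [0.2319, 0.1647]
```

Gripped (9 mm). Lowering along the arc at about 0.8 rad/s, slower near the end.

>>> {"api": "carry_out", "payload": {
  "rows": [
    [0,0.008,-0.002,0,0,0],
    [0,0.025,-0.006,0,0,0],
    [0,0.043,-0.008,0,0,0],
    [0,0.061,-0.008,0,0,0],
    [0,0.078,-0.0065,0,0,0],
    [0,0.096,-0.003,0,0,0],
    [0,0.113,0.002,0,0,0],
    [0,0.129,0.009,0,0,0]
  ]
}}

```text
clock: 35.4
tool_pos: [0.51, 0.2, 0.2557]
orientation: [-180.0, 0.0, -68.6]
force: [-0.6, -0.6, 2.9]
opening: 0.009
gripper_force: 30.0
```

>>> {"api": "carry_out", "payload": {
  "rows": [
    [0,0.0155,0.0085,0,0,0],
    [0,0.0305,0.0185,0,0,0],
    [0,0.044,0.03,0,0,0],
    [0,0.0565,0.0425,0,0,0],
    [0,0.068,0.0565,0,0,0],
    [0,0.0775,0.071,0,0,0],
    [0,0.086,0.087,0,0,0],
    [0,0.092,0.1035,0,0,0]
  ]
}}

```text
clock: 36.4
tool_pos: [0.4245, 0.1664, 0.1516]
orientation: [-180.0, 0.0, -68.6]
force: [2.4, 1.0, -1.0]
opening: 0.0095
gripper_force: 30.0
```

Run:
```python
from h import *
st(); print((bar(.3)-[0,0,.019]).round(4)); go([.4157,.1646,.1006],-68.8)
```

```text
{'clock': 36.4, 'tool_pos': [0.4245, 0.1664, 0.1516], 'orientation': [-179.9801, 0.0304, -68.5761], 'force': [2.3893, 1.0109, -1.0093], 'opening': 0.0095, 'gripper_force': 29.9986}
[0.4221 0.1664 0.1504]
go [-0.0015, 0.0089, 0.051] [-0.0, 0.001, 0.004]
```

>>> {"api": "carry_out", "payload": {
  "rows": [
    [0,0.003,0.009,0,0,0],
    [0,0.005,0.018,0,0,0],
    [0,0.0065,0.027,0,0,0],
    [0,0.0075,0.036,0,0,0],
    [0,0.0085,0.044,0,0,0],
    [0,0.009,0.049,0,0,0],
    [0,0.009,0.052,0,0,0],
    [0,0.009,0.052,0,0,0]
  ]
}}

```text
clock: 37.4
tool_pos: [0.4163, 0.1631, 0.0997]
orientation: [179.9, -0.0, -68.6]
force: [-8.6, 0.3, 5.8]
opening: 0.009
gripper_force: 30.0
```

Run:
```python
from h import *
st()
```

```text
{'clock': 37.4, 'tool_pos': [0.4163, 0.1631, 0.0997], 'orientation': [179.8655, -0.0331, -68.5861], 'force': [-8.6326, 0.2803, 5.8157], 'opening': 0.009, 'gripper_force': 30.0001}
```

The lid rests on the box (upward reaction 5.8 N). Release and leave.

>>> {"api": "carry_out", "payload": {
  "rows": [
    [0,0,0,0,0,0],
    [0,0,0,0,0,0],
    [0,0,0,0,0,0],
    [0,0,0,0,0,0]
  ],
  "grip": -0.45
}}

```text
clock: 37.9
tool_pos: [0.4175, 0.1639, 0.0999]
orientation: [-180.0, -0.0, -68.6]
force: [0.0, -0.3, -0.3]
opening: 0.0242
gripper_force: 0.0
```

>>> {"api": "carry_out", "payload": {
  "rows": [
    [0,0,-0.01,0,0,0],
    [0,0,-0.03,0,0,0],
    [0,0,-0.06,0,0,0],
    [0,0,-0.11,0,0,0],
    [0,0,-0.16,0,0,0],
    [0.06,0.03,-0.18,0,0,0],
    [0.12,0.03,-0.18,0,0,0],
    [0.18,0.03,-0.18,0,0,0]
  ]
}}

```text
clock: 38.9
tool_pos: [0.4549, -0.0148, 0.2818]
orientation: [-179.8, -0.0, -68.5]
force: [1.6, 0.3, 1.1]
opening: 0.0238
gripper_force: 0.0
```

>>> {"api": "carry_out", "payload": {
  "rows": [
    [0.15,0,0,0,0,0],
    [0.15,0,0,0,0,0],
    [0.15,0,0,0,0,0],
    [0.15,0,0,0,0,0],
    [0.15,0,0,0,0,0]
  ]
}}

```text
clock: 39.52
tool_pos: [0.5091, -0.1526, 0.2802]
orientation: [-180.0, 0.0, -68.6]
force: [-0.5, 0.7, 0.1]
opening: 0.0241
gripper_force: 0.0
```

Run:
```python
from h import *
st(); t=snap("top"); s=snap("scene")
cv2.imwrite("pics/end.png",np.hstack([cv2.resize(t[130:280,140:330],(400,316),interpolation=cv2.INTER_CUBIC),cv2.resize(s[100:258,240:440],(400,316),interpolation=cv2.INTER_CUBIC)]))
```

```text
{'clock': 39.525, 'tool_pos': [0.5091, -0.1526, 0.2802], 'orientation': [-179.9866, 0.0041, -68.5884], 'force': [-0.4927, 0.724, 0.059], 'opening': 0.0241, 'gripper_force': 0.0}
```

View pics/end.png

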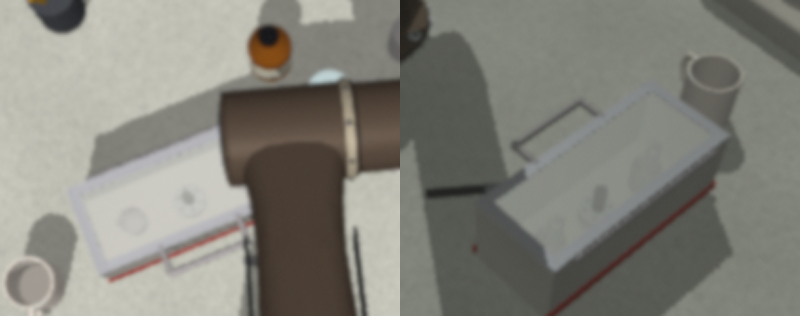

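The lid is shut (handle at (555,130)), with both pails and the canister visible upright through the panel. The bystanders in view (mug, marker, brown bottle) have not moved. Handing in.

```bash
python3 -c "
from plant import workorder; print(workorder.close_job())"
```

```text
the job is handed in; nothing more can be done
None
```

The job is handed in, though no verdict came back: both pails and the canister stand upright in the drying box, the lid was lowered gently until it was fully shut, and I saw no bystander out of place.

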